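# Square a board into the drilling jig and swing the keeper over it

### The arm

A 6-joint arm with a two-finger parallel gripper is mounted at the origin on the work surface. World frame = base frame: x ahead of the robot, y to its left, z up, the work surface at z = 0. Lengths are in m, angles in rad, forces in N, time in s.
With the tool pointing down it reaches from about 0.375 to 0.925 m from the base axis. Payload 5.7 kg.
Tool frame: the origin (TCP) lies midway between the tips of the shut fingers; the grasp point (between the pads) lies 19 mm behind it; z points along the fingers, x is the direction in which the jaws open and shut, and the axes are right-handed (so a half turn about z gives the same grasp; the last joint's range is limited). The gripper opens to 88 mm and grips with 3 to 60 N. Pads are 20 mm wide; open, the fingers measure 115 mm over their backs; the gripper's body (75 mm by 178 mm) begins 61 mm behind the grasp point.
Start: joints at [1.014, 0.359, 1.51, -0, 1.272, -0.115], TCP at [0.257, 0.542, 0.223] pointing down, gripper open.
Joint ranges: [-2.97, 2.97], [-1.01, 2.36], [0.21, 2.38], [-0.96, 4.11], [0.2, 2.71], [-2.98, 2.98]. Speed limits (rad/s): [2.39, 2.39, 3.14, 3.14, 3.14, 3.14].

### API

Orientations are given as a unit quaternion [x, y, z, w].
In Python, from bench import move_ptp, servo_line, goto_joints, move_gripper, sleep, inverse_kinematics, capture, PlanningError, close_job, spot_in, silhouettes, current_clock, current_joint_pos, current_qvel, current_joint_torque, current_position, current_orientation, current_force, current_torque, current_finger_gap gives the robot as it stands. Calls block until the motion is done:
- move_ptp(position, orientation): joint-space move of the TCP to a pose.
- servo_line(position, orientation=None, rate=0.15, contact_N=None): straight line of the TCP; orientation=None keeps the orientation; rate is the mean speed in m/s. With contact_N (N) it stops when the force on the tool has changed by that much, and returns True; else False.
- goto_joints(angles): joint-space move.
- move_gripper(opening): finger opening in m; the grip force is fixed at half the most; returns when the fingers have stopped.
- sleep(seconds).
- inverse_kinematics(position, orientation): joint angles nearest the present ones, or None.
- capture(name): name is "scene" or "side" or "wrist"; returns a dict with "image" (480x640x3 uint8, blue, green, red), "range_z" (480x640 float32, m along the optical axis (not along the pixel's ray), 0 where there is no reading), "intrinsics" (3x3 intrinsics, pixels), "R" (3x3) and "t" (3): a world point X has camera coordinates R X + t. Camera axes: x right, y down, z forward; pixel columns grow to the right and rows downward; lengths in m; the calibration is good to about 2 mm. A picture is of the moment at which its call begins.
A pose or a line that the arm cannot do raises PlanningError and nothing moves.
- close_job(): hands the job in, once; it reports no verdict.
Trained networks look in the newest picture that a camera, given by its name, has taken for a name from the list of things; names that differ only in an ending like _2 or _b are one class to them, and where a whole thing is asked for, a point or a joint stands for the part that bears it (a point fixed in the world has none). Each returns a list of dicts, best first, with "conf" (0 to 1); they miss things now and then, are a little off and sometimes report something else, mostly with a low value. They report only what shows in the picture. A call takes as long as a camera call. They do not tell look-alikes from the thing itself.
- spot_in(camera, query): "xy" ([column, row] in pixels, amid what is visible of it).
- silhouettes(camera, query): "region" (480x640 bool, what is visible of it) and "xy" ([column, row] in pixels, amid what is visible of it).
Readings, each from a call of its own:
- current_clock(): time.
- current_joint_pos(): joint angles.
- current_qvel(): joint speeds.
- current_joint_torque(): joint torques, N m.
- current_position(): TCP position.
- current_orientation(): TCP orientation.
- current_force(): force on the tool from outside, world axes, zero at the start.
- current_torque(): the same for the moment, N m.
- current_finger_gap(): finger opening in m.
Only numpy, scipy, OpenCV 4.12 (cv2) and the standard library are available. Lean on these libraries where they do the work, as an engineer would, in place of code of your own. Each camera call takes 0.05 s, during which the arm holds its last target.

### The job

Push the loose board into the corner of the drilling jig, so that it lies flat with its long edge flush along the long fence and its end flush against the short end stop. Then, and only then, swing the wooden keeper by its knob all the way across the board until it stops square to the long fence. Leave the tin and the hammer where they are.

Things in the scene. Friction and masses are not known exactly. Their poses are not given: they have to be found in the camera images.
- jig: Fixed drilling jig: grey-faced panel, top at z 18 mm, with two wooden fences in an L, tops at z 42. Origin: inside corner of the L, at bench height; z up. Long fence: working face x = 0, fills x 0 to 40, y -270 to 30 mm. Short end stop: working face y = 0, fills y 0 to 30, x -120 to 0 mm. The board belongs at negative x and y. Panel: x -200 to 60, y -300 to 50 mm.
- board_center (a point): Centre, half-way up, of the loose pale board lying flat on the panel: 160 mm long (its y), 80 wide (its x), 30 thick (z), about 0.3 kg, two pencil crosses on top. It starts 10 to 75 mm short of both fences, turned up to 15 degrees, axes roughly as the jig's; it slides with friction. Seated, its centre is at x -40, y -80, z 33 mm in the jig's frame.
- keeper (a joint): Angle of the keeper, a dark wooden bar (28 mm wide, 12 thick, underside 54 above the bench, 6 above the board) turning stiffly enough to stay put (about 1 N at its knob). 0: along the long fence, pointing to the jig's +y; grows counter-clockwise from above to a hard stop at 1.571, pointing to the jig's -x, across the board. Starts at 0 to 0.35.
- keeper_knob (a point): Centre, half-way up, of the keeper's knob: an upright wooden dowel 22 mm in diameter and 34 mm tall near the bar's free end, 90 mm from the pivot; its foot is 66 mm and its top 100 mm above the bench.
- keeper_pivot (a point): Point on the vertical axis the keeper turns about, on the long fence, at x = 20, y = -80 mm in the jig's frame, 54 mm above the bench.
- tin: Bystander: grey metal tin, 72 mm across, 95 mm tall, near the end stop. Origin: centre of its underside.
- hammer: Bystander: hammer about 280 mm long lying on the bench to the right of the panel. Its x runs along the handle, towards the head.
Things that resemble listed ones, but are neither listed nor needed, are in the scene too. Leave any black or purple look-alike of the part that bears board_center alone.

How it is judged:
On the way:
1. the board is flush in the corner while the keeper is still swung clear of it (below 0.8 rad) (x of board_center in the frame of jig between -0.043 and -0.037 m and y of board_center in the frame of jig between -0.083 and -0.077 m and z of board_center in the frame of jig below 0.036 m and angle between the x axis of board_center and the x axis of jig, either way round below 0.025 rad and value of joint keeper below 0.8 rad), for 0.2 s.
At the end, for the whole second after the job is handed in: The board lies at rest flat on the panel, within 3 mm of its seated place at both the long fence and the end stop and within 0.025 rad of square, and the keeper stands across it at more than 1.45 rad (x of board_center in the frame of jig between -0.043 and -0.037 m and y of board_center in the frame of jig between -0.083 and -0.077 m and z of board_center in the frame of jig below 0.036 m and angle between the x axis of board_center and the x axis of jig, either way round below 0.025 rad and value of joint keeper above 1.45 rad and linear speed of board below 0.01 m/s); the robot touches nothing.
It fails at once if the tin is disturbed (moved more than 30 mm) (distance of tin from where it was at the start of the episode above 0.03 m).
It fails at once if the hammer is disturbed (moved more than 30 mm) (distance of hammer from where it was at the start of the episode above 0.03 m).
It also fails if it takes over 64 s, if anything falls off the work surface, if the arm or the gripper's body presses on something with over 40 N, if the wrist force passes 120 N, or if a joint passes its speed limit or range.

## Working session

There is one attempt and no reset: what is moved stays moved. The work goes in short steps, each a Python script; the robot and the scene stay as the last script left them, time stands still between calls to the robot, and variables do not carry over. Pictures are saved under pics/ and viewed, and the job is handed in when it is done.

```bash
mkdir -p pics; ls
cat > h.py <<'E'
from bench import *
import numpy as np, cv2, pickle
def snap(n,f):
    c=capture(n); cv2.imwrite(f'pics/{f}.png',c['image']); pickle.dump(c,open(f'pics/{f}.pkl','wb')); return c
def ray(c,px,z):
    K,R,t=[np.array(c[k]) for k in('intrinsics','R','t')]
    d=R.T@np.linalg.solve(K,[px[0],px[1],1.]); o=-R.T@t
    return o+d*(z-o[2])/d[2]
def cloud(c):
    K,R,t=[np.array(c[k]) for k in('intrinsics','R','t')]
    v,u=np.mgrid[:480,:640]; Z=c['range_z']
    P=np.stack([(u-K[0,2])/K[0,0]*Z,(v-K[1,2])/K[1,1]*Z,Z],-1)
    return (P-t)@R
def proj(c,X):
    p=np.array(c['R'])@X+c['t']; p=np.array(c['intrinsics'])@p; return p[:2]/p[2]
E
python3 - <<'E'
from h import *
for n in('scene','side','wrist'):
    c=snap(n,n+'0'); print(n,-np.array(c['R']).T@c['t'])
    for q in('jig','board_center','keeper_knob','keeper_pivot','keeper','tin','hammer'):
        s=spot_in(n,q); print(q,[(np.round(d['xy']),round(d['conf'],2)) for d in s])
print(current_clock(),current_orientation(),current_position())
E
```

```text
pics
scene [ 1.28161974 -0.61158604  0.67622589]
jig [(array([348., 292.]), 0.63)]
board_center [(array([320., 195.]), 0.92), (array([314., 424.]), 0.9), (array([333., 273.]), 0.77), (array([490., 246.]), 0.69)]
keeper_knob []
keeper_pivot [(array([347., 290.]), 0.82)]
keeper [(array([409., 254.]), 0.78)]
tin [(array([413., 203.]), 0.67)]
hammer [(array([219., 339.]), 0.86)]
side [ 0.46718956 -1.01699145  0.73160126]
jig [(array([328., 280.]), 0.9), (array([283., 185.]), 0.28)]
board_center [(array([207., 217.]), 0.84), (array([457., 322.]), 0.71), (array([346., 189.]), 0.57)]
keeper_knob [(array([349., 213.]), 0.88), (array([326., 256.]), 0.71)]
keeper_pivot [(array([340., 264.]), 0.6)]
keeper [(array([349., 212.]), 0.88)]
tin [(array([284., 184.]), 0.61)]
hammer [(array([319., 337.]), 0.96)]
wrist [0.18298045 0.57684252 0.38402197]
jig []
board_center [(array([ 63., 339.]), 0.63)]
keeper_knob []
keeper_pivot []
keeper []
tin [(array([228., 460.]), 0.66)]
hammer []
1.2 [ 8.44864064e-01  5.34981039e-01 -3.87675901e-05  2.50265629e-05] [0.25655351 0.54234338 0.22263031]
```

View pics/scene0.png

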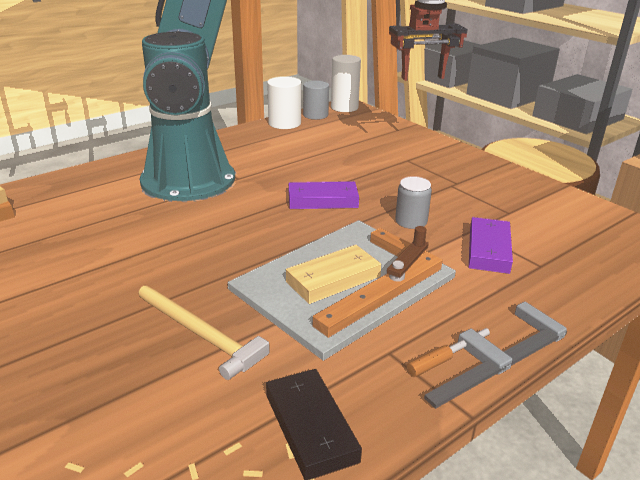

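View pics/side0.png

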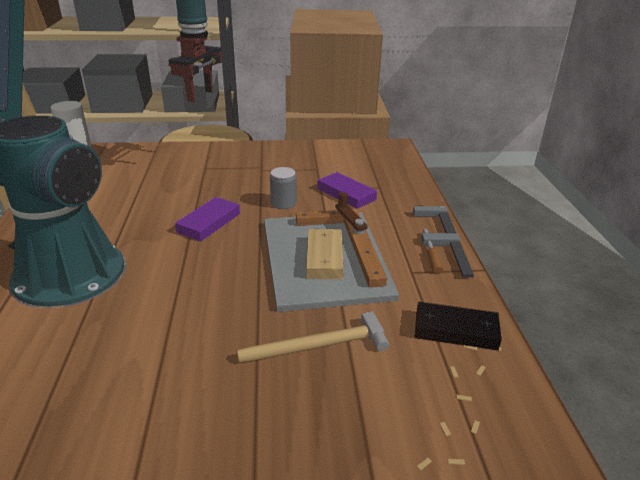

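View pics/wrist0.png

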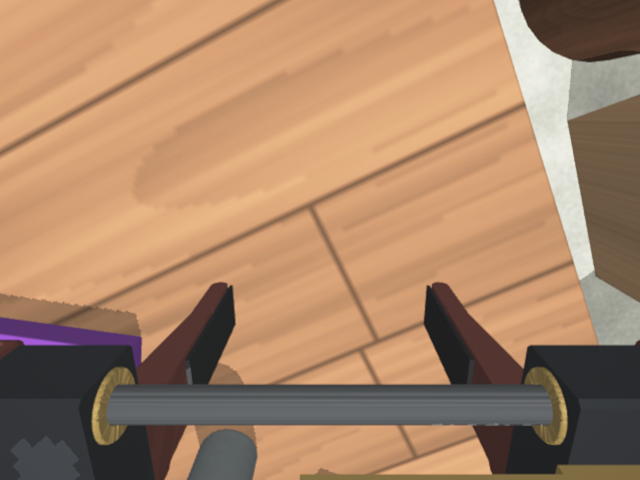

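The scene view shows the panel (corners about 228,287 / 362,222 / 455,270 / 323,356), with the pale board at (333,273), the knob at (420,238), the tin at (413,203) and the hammer at (219,339). The look-alikes are black or purple. The side view agrees. Next I'll compute heights and poses from the depth data.

Run:
```python
from h import *
for n in('scene0','side0'):
    c=pickle.load(open(f'pics/{n}.pkl','rb')); P=cloud(c); ok=c['range_z']>0
    px={'scene0':[(333,273),(420,238),(255,290),(380,285)],'side0':[(325,250),(343,200),(285,280),(368,258)]}[n]
    for p in px: print(n,p,np.round(P[p[1],p[0]],3))
    print(proj(c,np.array([.5,.1,0])))
    b=ok&(P[...,0]>.3)&(P[...,0]<.9)&(abs(P[...,1]-.0)<.5)
    for lo,hi in((.012,.024),(.037,.045),(.0455,.053),(.062,.07),(.095,.105)):
        m=(b&(P[...,2]>lo)&(P[...,2]<hi)).astype(np.uint8)
        k,l,s,ce=cv2.connectedComponentsWithStats(m)
        for i in range(1,k):
            if s[i,4]<60: continue
            Q=P[l==i]; r=cv2.minAreaRect(Q[:,:2].astype(np.float32)*1000)
            print(lo,s[i,4],np.round(ce[i]),np.round(r[0],1),np.round(r[1],1),round(r[2],2),'zmed',round(np.median(Q[:,2]),4))
```

```text
scene0 (333, 273) [ 0.592 -0.018  0.046]
scene0 (420, 238) [0.643 0.15  0.083]
scene0 (255, 290) [ 0.515 -0.137  0.016]
scene0 (380, 285) [0.664 0.032 0.039]
[347.90172096 251.20674084]
0.012 256 [331. 201.] [333.2 187.6] [131.6  14.7] 54.28 zmed 0.018
0.012 144 [411. 220.] [505.9 279.3] [70.5 35.1] 46.91 zmed 0.0181
0.012 8520 [326. 288.] [578.6  18.9] [264.7 353.8] 4.53 zmed 0.0167
0.012 235 [490. 263.] [720.1 275.6] [80.   9.9] 37.59 zmed 0.0182
0.012 1264 [191. 322.] [ 521.4 -273.1] [268.5  37.2] 7.59 zmed 0.0212
0.012 433 [534. 314.] [867.7 206.8] [29.3 64.6] 89.88 zmed 0.0208
0.012 2146 [460. 360.] [859.9  46.4] [259.7  80.2] 89.98 zmed 0.0173
0.012 428 [243. 361.] [ 661.4 -247.7] [24.1 89.7] 0.29 zmed 0.0199
0.012 492 [307. 448.] [ 818.2 -280.6] [169.4  58.4] 5.5 zmed 0.018
0.037 108 [412. 211.] [506.4 279.7] [70.2 34.5] 48.47 zmed 0.0411
0.037 361 [391. 239.] [563.1 158.2] [91.3 32.7] 3.96 zmed 0.0404
0.037 2141 [372. 292.] [668.9  31.5] [ 45. 304.] 5.04 zmed 0.0406
0.037 341 [331. 280.] [577.7  -5.1] [159.1  82.9] 85.59 zmed 0.0411
0.0455 103 [413. 207.] [505.  276.7] [69.5 
[... 916 characters left out ...]
[268.7  90.8] 20.4 zmed 0.0195
0.012 415 [457. 337.] [ 802.  -280.7] [ 23.6 160.8] 67.35 zmed 0.0183
0.037 63 [283. 195.] [482.3 271.6] [29.4 69. ] 79.66 zmed 0.0407
0.037 337 [318. 214.] [573.1 158.9] [116.3  38.1] 5.12 zmed 0.0425
0.037 890 [367. 255.] [666.8  11.2] [ 41.4 265.7] 4.61 zmed 0.0425
0.037 105 [324. 270.] [565.4 -82.8] [ 9.1 77.9] 81.46 zmed 0.0414
0.0455 66 [283. 192.] [483.7 269.5] [30.7 67.8] 85.24 zmed 0.0492
0.0455 1394 [324. 249.] [573.3  -4.5] [163.6  79.9] 84.82 zmed 0.0488
0.062 67 [283. 186.] [483.2 270.1] [31.2 68.4] 81.03 zmed 0.0664
0.062 269 [351. 216.] [646.7 110.9] [ 30.6 126. ] 18.94 zmed 0.0668
0.095 161 [282. 172.] [486.9 293.3] [63.7 60.5] 85.21 zmed 0.0966
```

Depth data from both cameras agrees with the given sizes:
- **Jig:** origin about (0.637, 0.149), yaw about 4.7°.
- **Board:** about 35 mm short in x and 68 mm short in y, turned about -10° relative to the jig.
- **Keeper:** about 0.25 rad. The predicted knob position is (634,156) mm and the measured one is (634,156) mm.

First I'll push +x with both fingertips.

```bash
cat >> h.py <<'E'
YAW=np.radians(4.7); O=np.array([.6375,.149])
def W(x,y,z):  # jig mm -> world m
    c,s=np.cos(YAW),np.sin(YAW); return np.array([O[0]+(c*x-s*y)/1e3,O[1]+(s*x+c*y)/1e3,z/1e3])
def J(p):
    d=(np.array(p[:2])-O)*1e3; c,s=np.cos(YAW),np.sin(YAW); return np.array([c*d[0]+s*d[1],-s*d[0]+c*d[1],p[2]*1e3])
def Q(deg): 
    a=np.radians(deg)/2+YAW/2; return np.array([np.cos(a),np.sin(a),0,0])
E
python3 - <<'E'
from h import *
for p,a in(((-150,-148,30),90),((-150,-148,30),-90),((-40,-190,30),0),((20,10,75),15),((-70,-80,75),90)):
    j=inverse_kinematics(W(*p),Q(a)); print(p,a,None if j is None else np.round(j,2))
move_ptp(W(-152,-148,170),Q(90)); print(np.round(current_joint_pos(),2))
c=snap('wrist','wrist1'); print(current_clock())
servo_line(W(-152,-148,30),rate=.15)
print(servo_line(W(-100,-148,30),rate=.06,contact_N=15),J(current_position()),current_force())
print(servo_line(W(-85,-148,30),rate=.03,contact_N=12),J(current_position()),current_force(),current_clock())
snap('scene','scene1');snap('side','side1')
E
```

```text
(-150, -148, 30) 90 [-0.16  0.49  1.91 -0.    0.74 -1.81]
(-150, -148, 30) -90 [-0.16  0.49  1.91 -0.    0.74  1.33]
(-40, -190, 30) 0 [-0.18  0.6   1.65 -0.    0.89 -0.27]
(20, 10, 75) 15 [ 0.14  0.61  1.47 -0.    1.06 -0.21]
(-70, -80, 75) 90 [-0.01  0.5   1.71 -0.    0.94 -1.66]
[-0.16  0.27  1.79  0.    1.08 -1.81]
3.4167
False [ -99.55441094 -147.98932799   29.9667859 ] [-0.44633732 -0.41313067 -0.10410809]
True [ -92.8869864  -147.44965016   29.36688275] [0.48802368 0.08714251 0.25255162] 5.9083
```

View pics/scene1.png

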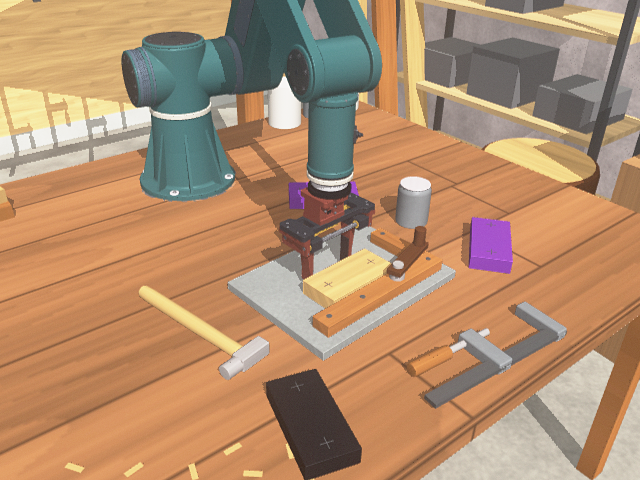

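View pics/wrist1.png

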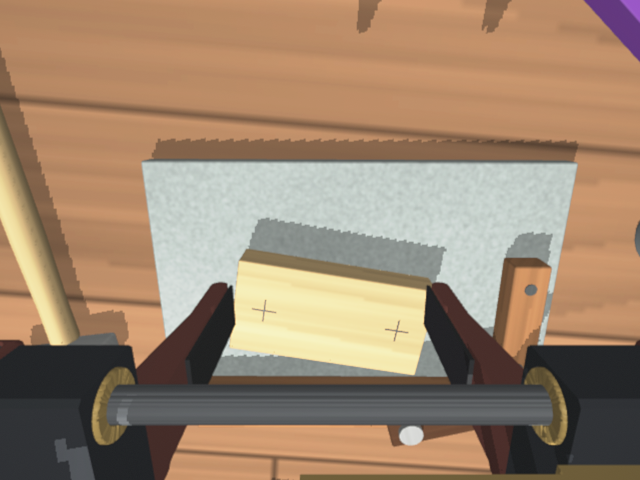

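```bash
cat >> h.py <<'E'
def board(f):
    c=pickle.load(open(f'pics/{f}.pkl','rb')); P=cloud(c); m=((P[...,2]>.0455)&(P[...,2]<.0515)&(c['range_z']>0)).astype(np.uint8)
    im=c['image'].astype(int); m&=((im[...,2]-im[...,0]>40)&(im[...,1]>110)).astype(np.uint8)
    k,l,s,ce=cv2.connectedComponentsWithStats(m)
    for i in range(1,k):
        if s[i,4]<150: continue
        X=P[l==i]; r=cv2.minAreaRect(X[:,:2].astype(np.float32)*1000)
        q=J([r[0][0]/1e3,r[0][1]/1e3,.048]); print(f,s[i,4],'jig',np.round(q[:2],1),np.round(r[1],1),'ang',round(r[2]-4.7,2))
E
python3 - <<'E'
from h import *
for f in('scene0','side0','scene1','side1','wrist1'): board(f)
E
```

```text
scene0 1776 jig [ -72.6 -147. ] [160.3  83.4] ang 80.07
side0 1332 jig [ -76.4 -147.7] [163.6  79. ] ang 80.19
scene1 1865 jig [ -38.  -140.3] [ 83.4 161.6] ang 0.52
side1 890 jig [ -38.2 -140.8] [ 78.6 166. ] ang -3.05
wrist1 16552 jig [ -74.6 -147.2] [159.9  81. ] ang 79.99
```

The wrist view before the push shows the pale board at (333,315), tilted. The scene view after it shows the board lying along the long fence, with its centre near jig x -38. The force rose near the expected -90. Next I'll push the end +y.

Run:
```python
from h import *
servo_line(W(-115,-148,30),rate=.1)
servo_line(W(-115,-148,130),rate=.2)
move_gripper(.03)
move_ptp(W(-42,-250,130),Q(0))
servo_line(W(-42,-250,30),rate=.15)
print(servo_line(W(-42,-180,30),rate=.06,contact_N=15),J(current_position()),current_force())
print(servo_line(W(-42,-164,30),rate=.03,contact_N=12),J(current_position()),current_force(),current_clock())
snap('scene','scene2');snap('side','side2')
board('scene2');board('side2')
```

```text
False [ -42.61457153 -179.54952412   29.50085183] [ 0.48169241  1.25119586 -0.88988749]
True [ -42.74858939 -170.3606991    29.56640767] [-0.17038209 -2.82263334  2.37915549] 11.8583
scene2 511 jig [-27.7 -79.9] [ 53.5 168.6] ang 9.17
```

View pics/scene2.png

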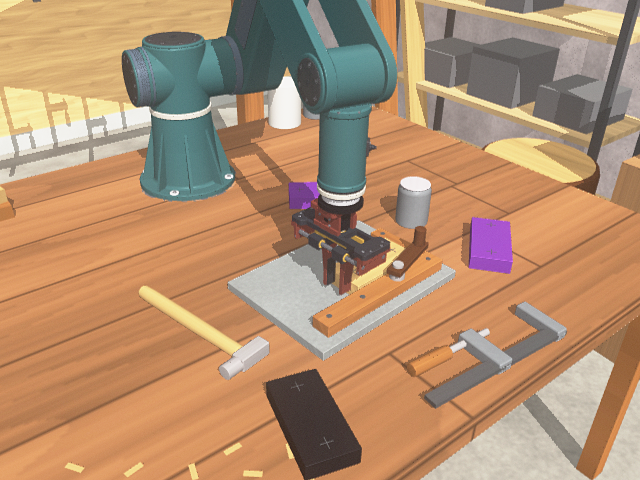

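The y push stopped at TCP y -170.4, as expected (-160 minus the 10 mm half finger). I'll press once more toward the fence, then check.

Run:
```python
from h import *
servo_line(W(-42,-190,30),rate=.1)
servo_line(W(-42,-190,130),rate=.2)
move_ptp(W(-125,-84,130),Q(90))
move_gripper(.08)
servo_line(W(-125,-84,30),rate=.15)
print(servo_line(W(-85,-84,30),rate=.04,contact_N=12),J(current_position()),current_force())
servo_line(W(-120,-84,30),rate=.1)
servo_line(W(-150,-84,170),rate=.25)
for n in('scene','side','wrist'): snap(n,n+'3'); board(n+'3')
print(current_clock())
```

```text
True [-92.69466388 -83.8825697   29.37359836] [-0.00232087  0.24748903 -0.27114477]
scene3 1512 jig [-39. -80.] [ 81.3 161.8] ang 0.55
side3 1049 jig [-42.2 -80.6] [ 79.1 164.8] ang 0.2
wrist3 12562 jig [-47.4 -79.8] [ 66.8 159.9] ang 0.02
18.0583
```

View pics/wrist3.png

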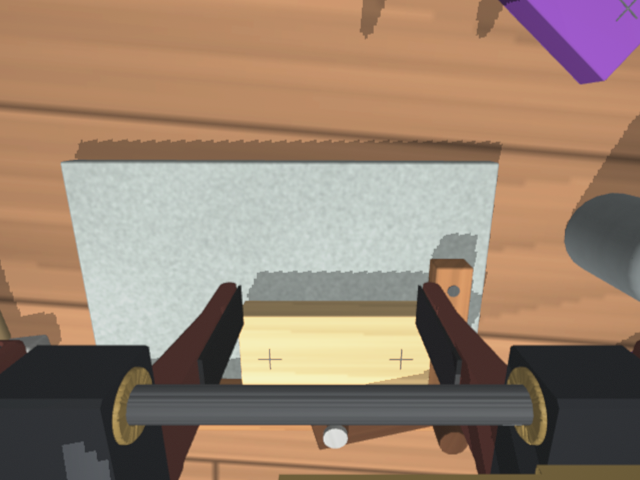

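View pics/side3.png

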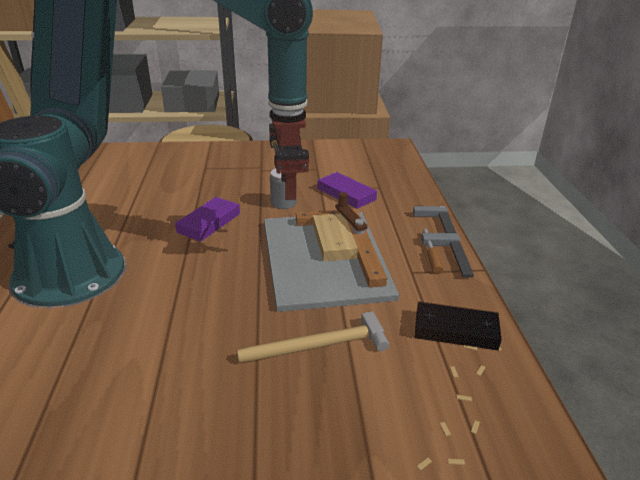

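The wrist view shows the board square, with pencil crosses at (270,359) and (401,359) and its end at the stop near column 430. The x stop at -92.7 was 2.7 mm away from what I expected, so I'll check flushness within single images, relative to the panel edge.

Run:
```python
from h import *
c=pickle.load(open('pics/wrist3.pkl','rb')); g=cv2.cvtColor(c['image'],cv2.COLOR_BGR2GRAY)
for r in range(296,326,2): print(r,c['image'][r,330],end=' ')
print()
for u in(150,300,450): print('panel',[ (r,int(g[r,u])) for r in range(157,167)])
for u,v in((300,160.5),(330,160.5),(450,160.5)): print('panel edge',np.round(J(ray(c,(u,v),.018)),1))
P=cloud(c)
col=330
for r in range(300,330,2): print(r,np.round(J(P[r,col]),1),end=' ')
print()
for v in(314,316,318): print(np.round(J(ray(c,(330,v),.048)),1))
print('crosses',[np.round(J(ray(c,p,.048)),1) for p in((270,359),(401,359))])
# fence/panel from wrist1
d=pickle.load(open('pics/wrist1.pkl','rb'))
for n in('scene3','side3'):
    im=pickle.load(open(f'pics/{n}.pkl','rb'))['image']
    a=im[215:325,260:460] if n[1]=='c' else im[200:300,260:400]
    cv2.imwrite(f'pics/{n}_z.png',cv2.resize(a,None,fx=4 if n[1]=='c' else 5,fy=4 if n[1]=='c' else 5,interpolation=cv2.INTER_CUBIC))
```

```text
296 [145 148 141] 298 [141 144 137] 300 [122 132 132] 302 [ 76 105 122] 304 [ 77 104 121] 306 [ 80 109 126] 308 [ 80 110 126] 310 [ 78 108 125] 312 [ 77 105 121] 314 [ 77 105 121] 316 [115 162 190] 318 [169 229 244] 320 [170 230 244] 322 [173 232 244] 324 [171 230 244] 
panel [(157, 105), (158, 104), (159, 99), (160, 94), (161, 109), (162, 143), (163, 177), (164, 196), (165, 199), (166, 199)]
panel [(157, 105), (158, 104), (159, 102), (160, 97), (161, 95), (162, 122), (163, 164), (164, 194), (165, 205), (166, 201)]
panel [(157, 109), (158, 108), (159, 108), (160, 102), (161, 94), (162, 108), (163, 143), (164, 175), (165, 193), (166, 196)]
panel edge [-201.  -107.8   18. ]
panel edge [-200.9  -84.1   18. ]
panel edge [-200.8   10.8   18. ]
300 [-79.8 -84.1  17.7] 302 [-80.1 -84.1  22.4] 304 [-79.2 -84.1  24.4] 306 [-79.6 -84.1  29.1] 308 [-79.7 -84.1  32.9] 310 [-79.4 -84.1  35.9] 312 [-79.8 -84.2  40.3] 314 [-79.6 -84.2  43.4] 316 [-79.3 -84.2  46.4] 318 [-78.8 -84.2  48.7] 320 [-75.7 -84.2  46.4] 322 [-75.1 -84.2  48.6] 324 [-73.3 -84.2  48.7] 326 [-70.6 -84.2  46.9] 328 [-69.5 -84.2  48.3] 
[-82.  -84.2  48. ]
[-80.2 -84.2  48. ]
[-78.4 -84.2  48. ]
crosses [array([ -40.2, -134.4,   48. ]), array([-40.1, -24.7,  48. ])]
```

View pics/scene3_z.png

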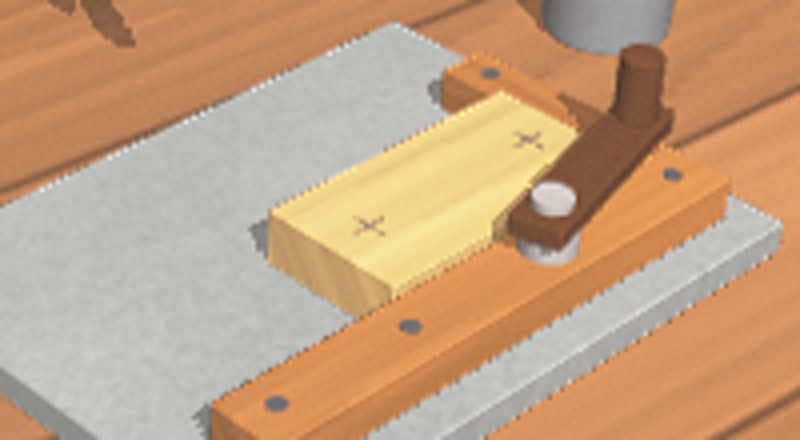

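View pics/side3_z.png

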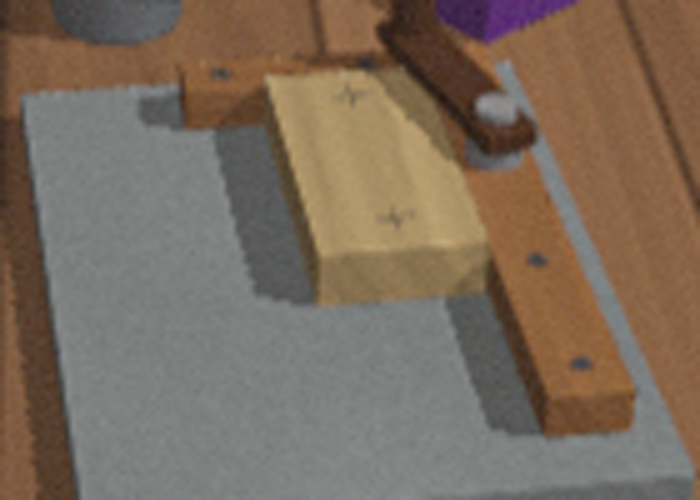

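Board edge to panel edge measures 119 mm against the 120 mm expected, and the crosses are at x -40. The close-ups show no gap at either fence. The board is seated with the keeper still at about 0.25 rad. Now I'll swing the keeper by caging the knob between the fingers.

Run:
```python
from h import *
def K(deg,z=76):
    a=np.radians(deg); return W(20-90*np.sin(a),-80+90*np.cos(a),z)
move_gripper(.05)
move_ptp(K(14.5,150),Q(14.5))
print(servo_line(K(14.5),rate=.15,contact_N=8),J(current_position()))
move_gripper(.04)
print(current_finger_gap(),current_force())
for d in range(24,91,11):
    h=servo_line(K(d),Q(d),rate=.09,contact_N=20)
    print(d,h,np.round(current_force(),1))
    if h: break
snap('scene','scene4'); print(current_clock(),J(current_position()))
```

```text
False [-2.16240106  6.99723372 76.51086402]
0.03980462515503607 [-0.57841309 -0.42107592  0.5962292 ]
24 False [ 0.9 -0.2 -0.3]
35 False [ 0.3 -0.1 -0.1]
46 False [-0.2  0.   0.9]
57 False [-0.4  0.5  0.3]
68 False [ 0.2 -0.5 -0.1]
79 False [ 0.2 -0.5 -0.4]
90 False [-1.   0.2  0.3]
23.5083 [-69.79058059 -79.41006082  76.00422581]
```

View pics/scene4.png

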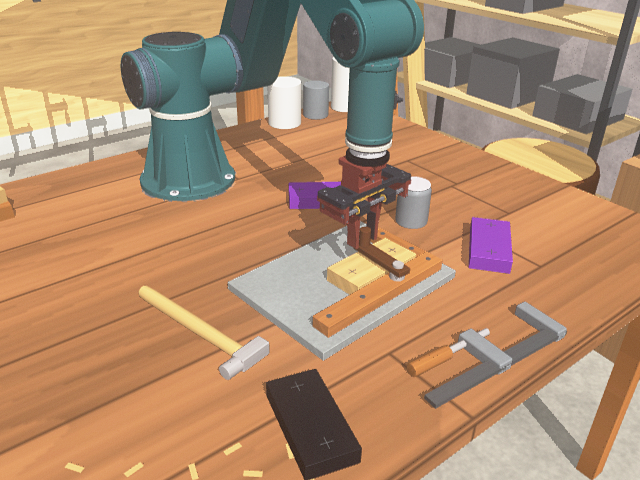

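The keeper follows: knob at (363,240), bar nearly across the board. I'll finish the swing to the hard stop.

Run:
```python
from h import *
h=servo_line(W(-70,-97,76),rate=.03,contact_N=7); p=J(current_position()); print(h,p,current_force())
servo_line(W(-70,p[1]+5,76),rate=.05)
servo_line(W(-70,p[1]+5,180),rate=.2)
servo_line(W(-150,p[1]+5,200),rate=.3)
for n in('scene','side','wrist'): snap(n,n+'5'); board(n+'5')
for n in('scene5','side5'):
    c=pickle.load(open(f'pics/{n}.pkl','rb')); P=cloud(c)
    b=(c['range_z']>0)&(P[...,2]>.06)&(P[...,2]<.071)
    b[...]&=(abs(P[...,0]-.6)<.12)&(abs(P[...,1]-.06)<.12)
    X=P[b]; r=cv2.minAreaRect(X[:,:2].astype(np.float32)*1000); print(n,len(X),r, J(np.r_[np.array(r[0])/1e3,.066]))
    for q in('tin','hammer'): print(q,[(np.round(d['xy']),round(d['conf'],2)) for d in spot_in(n[:-1],q)])
print(current_clock())
```

```text
True [-70.64366157 -87.94851201  75.66165939] [0.32310998 3.21065855 3.30980051]
scene5 410 jig [-37.7 -22.7] [82.3 45.4] ang -0.15
scene5 839 jig [ -38.  -122.6] [81.2 77.8] ang 0.05
side5 574 jig [ -41.8 -124.6] [79.1 78.5] ang -0.28
wrist5 256 jig [ -68.7 -156.6] [12.6 29.9] ang 67.42
wrist5 2643 jig [ -39.7 -113.3] [81.  38.7] ang -0.5
wrist5 1997 jig [-39.7 -49.7] [81.4 30.4] ang 1.01
wrist5 532 jig [-63.3  -4.6] [41.9 19.1] ang 22.65
scene5 618 ((622.1373901367188, 67.219970703125), (126.58306884765625, 31.3507080078125), 4.174860000610352) [-22.01188499 -80.24624535  66.        ]
tin [(array([414., 203.]), 0.9)]
hammer [(array([217., 339.]), 0.97)]
side5 376 ((618.40576171875, 65.04237365722656), (123.63571166992188, 36.17428970336914), 4.961550712585449) [-25.90939443 -82.11075591  66.        ]
tin [(array([281., 191.]), 0.66)]
hammer [(array([321., 339.]), 0.89)]
25.6083
```

View pics/scene5.png

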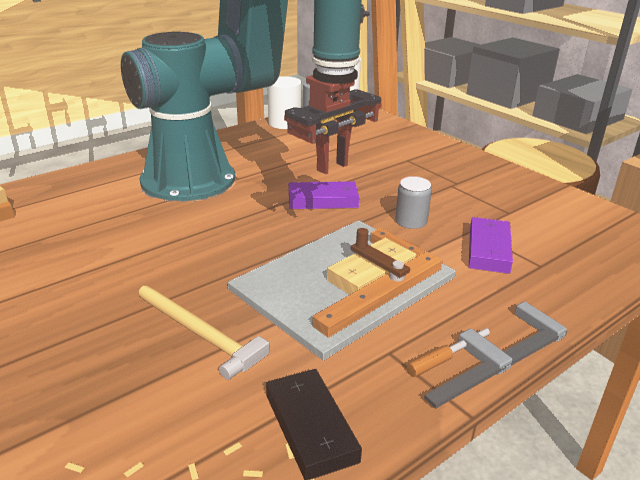

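View pics/wrist5.png

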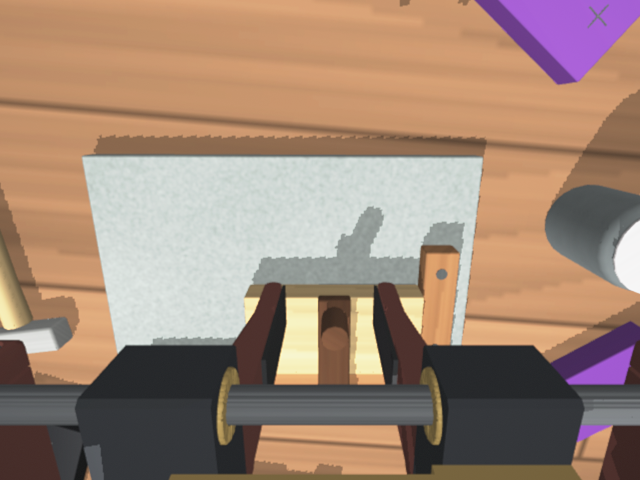

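The keeper is square across the board (bar at 4.2–5.0° in world against jig yaw 4.7°). The board is unmoved, the tin and hammer are in place, and the gripper is clear. I'll hand the job in.

```bash
python3 -c "
from bench import *
close_job()"
```

```text
the job is handed in; nothing more can be done
```

The board is seated in the jig corner, the keeper is swung across it to its stop, and I handed the job in at about 25.6 s; it reported no verdict.

I pushed the board along x to the long fence and along y to the end stop, then pressed it toward the fence again. Only then did I swing the keeper, holding its knob loosely between the fingers until the force showed the hard stop.

**Board:**
- Before the swing, its centre measured about x -40, y -80 mm in the jig's frame, within about 0.5° of square, with no gap visible at either fence. The keeper still stood at about 0.25 rad.
- After the swing, its x measured -37.7 to -41.8 mm depending on the camera, within about 0.3° in the scene and side views. The keeper hides its middle, so I took no single final y reading, but the pictures show it unmoved.

**Keeper:** it stands within about 0.5° of square, or about 1.56 rad.

**Tin and hammer:** they appear within a few pixels of where they started in the scene and side pictures. The side-view network put the tin 7 pixels lower, probably because the arm partly hid it in that view.

**Disagreement:** both x pushes stopped 2.7–2.9 mm earlier than my jig estimate predicted. Measured in one wrist image, the board edge was 119 mm from the panel edge against 120 mm expected, so I took this as estimate error rather than a gap.

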